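# Put the test bottles back on their own coasters

## Task

The four capped test bottles on the appraiser's desk have been put back on one another's coasters. Rearrange them so that each stands upright and fully on the coaster of its own cap's colour, leaving the white coaster, which you may use as a spare place meanwhile, empty again. Do not tip any bottle over on the way, and leave the ring cone where it stands.

Things in the scene. Friction and masses are not known exactly. Their poses are not given: they have to be found in the camera images.
- bottle_red: small closed amber-glass dropper bottle with a red screw cap and a pale label; 75 mm high, about 70 g; round body 30 mm in diameter up to 48 mm, then a shoulder, and a cap 22 mm in diameter from 58 to 75 mm. Origin at the centre of its underside, z up along the bottle; loose; its yaw means nothing
- bottle_yellow: small closed amber-glass dropper bottle with a yellow screw cap and a pale label; 75 mm high, about 70 g; round body 30 mm in diameter up to 48 mm, then a shoulder, and a cap 22 mm in diameter from 58 to 75 mm. Origin at the centre of its underside, z up along the bottle; loose; its yaw means nothing
- bottle_green: small closed amber-glass dropper bottle with a green screw cap and a pale label; 75 mm high, about 70 g; round body 30 mm in diameter up to 48 mm, then a shoulder, and a cap 22 mm in diameter from 58 to 75 mm. Origin at the centre of its underside, z up along the bottle; loose; its yaw means nothing
- bottle_blue: small closed amber-glass dropper bottle with a blue screw cap and a pale label; 75 mm high, about 70 g; round body 30 mm in diameter up to 48 mm, then a shoulder, and a cap 22 mm in diameter from 58 to 75 mm. Origin at the centre of its underside, z up along the bottle; loose; its yaw means nothing
- coaster_red: flat round red coaster, 56 mm in diameter and 4 mm thick, stuck to the desk; the home of the red-capped bottle. At the start another bottle stands on it. Origin at the centre of its underside, on the desk (its top is 4 mm above)
- coaster_yellow: flat round yellow coaster, 56 mm in diameter and 4 mm thick, stuck to the desk; the home of the yellow-capped bottle. At the start another bottle stands on it. Origin at the centre of its underside, on the desk (its top is 4 mm above)
- coaster_green: flat round green coaster, 56 mm in diameter and 4 mm thick, stuck to the desk; the home of the green-capped bottle. At the start another bottle stands on it. Origin at the centre of its underside, on the desk (its top is 4 mm above)
- coaster_blue: flat round blue coaster, 56 mm in diameter and 4 mm thick, stuck to the desk; the home of the blue-capped bottle. At the start another bottle stands on it. Origin at the centre of its underside, on the desk (its top is 4 mm above)
- coaster_white: flat round plain white coaster, 56 mm in diameter and 4 mm thick, stuck to the desk, empty at the start: the spare place. Origin at the centre of its underside, on the desk
- ring_cone: loose black ring-display cone with a customer's gold ring on it, 58 mm high, foot 40 mm in diameter, about 120 g, standing beyond the coasters; not to be moved. Origin at the centre of its underside. (The other bystanders near the coasters lie flat, at most 15 mm high)
There are look-alikes about, which are no part of the job. Several things have the shape of the coaster_red; the one meant has the colours described above.

How it is judged:
By the outcome, as a careful person would: the job done as asked, in the order asked, and still so for the second after the job is handed in, with the robot touching nothing.
It also fails if it takes over 128 s, if anything falls off the work surface, if the arm or the gripper's body presses on something with over 40 N, if the wrist force passes 120 N, or if a joint passes its speed limit or range.

## Robot

A 6-joint arm with a two-finger parallel gripper is mounted at the origin on the work surface. World frame = base frame: x ahead of the robot, y to its left, z up, the work surface at z = 0. Lengths are in m, angles in rad, forces in N, time in s.
With the tool pointing down it reaches from about 0.375 to 0.825 m from the base axis. Payload 5.5 kg.
Tool frame: the origin (TCP) lies midway between the tips of the shut fingers; the grasp point (between the pads) lies 19 mm behind it; z points along the fingers, y is the direction in which the jaws open and shut (so a half turn about z gives the same grasp; the last joint's range is limited). The gripper opens to 85 mm and grips with 20 to 120 N. Pads are 22 mm wide; open, the fingers measure 114 mm over their backs; the gripper's body (76 mm by 85 mm) begins 54 mm behind the grasp point. The pads swing forward as they close: fully open they stand 13 mm farther back than shut.
Start: joints at [-1.121, 0.314, -0.047, 1.21, 0, 1.571], TCP at [0.261, -0.54, 0.231] pointing down, gripper open.
Joint ranges: [-2.67, 2.67], [-0.69, 1.73], [-1.03, 1.25], [-2.08, 2.16], [-1.42, 1.45], [-3.14, 3.14]. Speed limits (rad/s): [2.39, 2.39, 3.01, 3.14, 3.14, 3.14].

## Interface

Orientations are given as a 3x3 rotation matrix whose columns are the frame's x, y, z axes.
In Python, from plant import sensors, eyes, ticket gives the robot as it stands.
- The arm moves only by the tool move_arm, never from a script. Its argument "motion" is one flat list of numbers, 6 for each row, row after row: the shift along the tool's x, y, z in mm, then the turn, a rotation vector about the tool's x, y, z in degrees. A call has 1 to 20 rows; each row is the pose to reach, as a shift and turn from the pose commanded when the call began, along the tool's axes at that moment; what a row does not reach only later rows make up. A row lasts 1/10 s, in which the tool goes at most 50 mm and 8.59 degrees, less where a joint would pass 70% of its speed; a pose out of reach is approached as far as the arm can. A call with a gripper value outside its range is refused whole. "claw" is the opening, from 0 (shut) to 1 (fully open), set as the call begins (left out, the last holds). The fingers move at their own pace and stop on an object; the grip force is fixed at half the most. Time passes only in rows, so rows that repeat a pose let the fingers close. It gives the time, the measured TCP pose, the force and the opening at its end, in the units of the state.
- sensors.state(): the state, without advancing time (a new reading comes with each control period).
- eyes.camera(name): name is "side" or "top"; returns (picture, depth): 420x560x3 uint8, blue, green, red; 420x560 float32, m along the optical axis (not along the pixel's ray), 0 where there is no reading.
- eyes.camera_model(name): a dict with "mtx" (3x3 intrinsics, pixels), "pose" (4x4, takes a point from camera to world coordinates). Camera axes: x right, y down, z forward; pixel columns grow to the right and rows downward; lengths in m; the calibration is good to about 2 mm. A picture is of the moment at which its call begins. camera_model takes no time and is no camera call.
- ticket.hand_in(): hands the job in, once; it reports no verdict.
The state is a dict: "t": time; "qpos": joint angles; "qvel": joint speeds; "tau": joint torques, N m; "tcp_pos": TCP position; "orientation": TCP orientation; "force": force on the tool from outside, world axes, zero at the start; "wrist_torque": the same for the moment, N m; "finger_gap": finger opening in m.
Only numpy, scipy, OpenCV 4.12 (cv2) and the standard library are available. Lean on these libraries where they do the work, as an engineer would, in place of code of your own. Each camera call takes 0.05 s, during which the arm holds its last target. There are 200 camera calls.

## Working session

There is one attempt and no reset: what is moved stays moved. The work goes in short steps, Python scripts to look and compute and a tool call to move; the robot and the scene stay as the last step left them, time stands still between calls to the robot, and variables do not carry over. Pictures are saved under pics/ and viewed, about 12 in all and at most 16, crops included, and the job is handed in when it is done.

Besides the shell and the picture viewer there is one more tool, called after ">>>" as name(argument=value, ...) on one line, values as JSON. move_arm: Moves the arm, as the interface text tells. Its arguments: {"type":"object","properties":{"motion":{"type":"array","items":{"type":"number"}},"claw":{"type":"number"}},"required":["motion"]}

```bash
mkdir -p pics
python3 - <<'E'
from plant import sensors, eyes
import cv2,numpy as np
np.set_printoptions(precision=4,suppress=True)
for n in ("top","side"):
    p,d=eyes.camera(n); cv2.imwrite(f"pics/{n}0.png",p); np.save(f"pics/{n}0.npy",d)
    m=eyes.camera_model(n); print(n,m["mtx"],m["pose"])
print(sensors.state())
E
```

```text
top [[527.9547   0.     284.2852]
 [  0.     527.9547 214.8916]
 [  0.       0.       1.    ]] [[ 0.0029 -0.9863  0.1652  0.377 ]
 [-1.     -0.0017  0.0074 -0.0042]
 [-0.007  -0.1652 -0.9862  0.9624]
 [ 0.      0.      0.      1.    ]]
side [[428.8582   0.     280.8069]
 [  0.     428.8582 206.2993]
 [  0.       0.       1.    ]] [[-0.9962 -0.0719  0.05    0.4908]
 [-0.0874  0.7763 -0.6242  0.6348]
 [ 0.006  -0.6262 -0.7796  0.8291]
 [ 0.      0.      0.      1.    ]]
{'t': 0.1, 'qpos': array([-1.121 ,  0.3142, -0.048 ,  1.2102, -0.    ,  1.5708]), 'qvel': array([ 0.0019, -0.0008,  0.0014, -0.0003, -0.0007,  0.0019]), 'tau': array([ -0.0005, -54.0768,  34.0541,   0.0111,  -0.0001,  -0.    ]), 'tcp_pos': array([ 0.2607, -0.5399,  0.2305]), 'orientation': array([[ 0.9005,  0.4348, -0.0007],
       [ 0.4348, -0.9005,  0.0014],
       [-0.    , -0.0015, -1.    ]]), 'force': array([-0.1544, -0.4789,  0.4802]), 'wrist_torque': array([ 0.0275, -0.027 , -0.0711]), 'finger_gap': 0.08551374060873324}
```

View pics/top0.png

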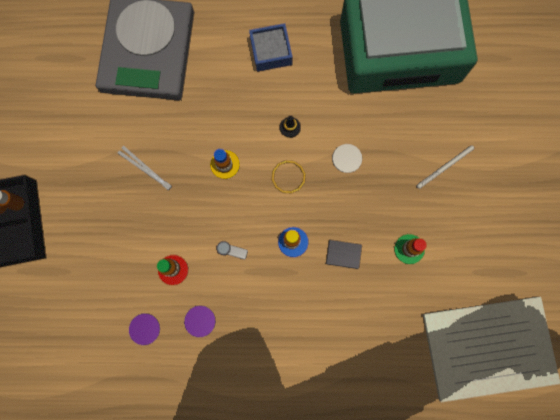

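View pics/side0.png

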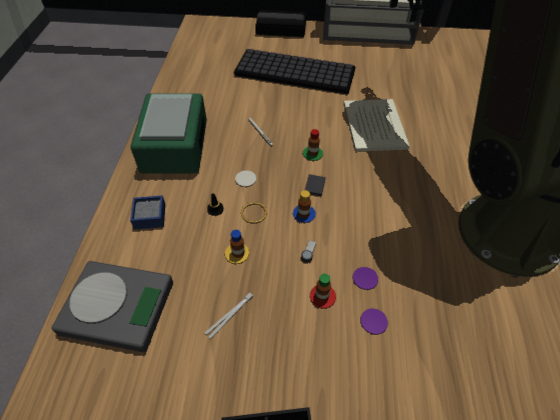

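The top view shows these bottles and coasters (pixel positions):
- blue cap (222,158) on the yellow coaster (225,165)
- yellow cap (292,238) on the blue coaster (293,242)
- green cap (166,267) on the red coaster (173,270)
- red cap (417,245) on the green coaster (410,249)
- white coaster (347,158) is empty, and the ring cone is at (290,126)

Three discs could be coaster_red: (173,270), (145,329) and (200,321). The first is plain red with a bottle on it, as described. The other two are purple and empty, so they are look-alikes. I'll measure next and confirm this in one crop.

```bash
cat > h.py <<'E'
import cv2,numpy as np
from plant import sensors,eyes
np.set_printoptions(precision=4,suppress=True)
HSV={"red":[(0,5),(175,180)],"yellow":[(22,33)],"green":[(50,85)],"blue":[(100,125)]}
def mask(p,c):
    h=cv2.cvtColor(p,cv2.COLOR_BGR2HSV)
    if c=="white": return cv2.inRange(h,(0,0,150),(180,40,255))
    m=0
    for a,b in HSV[c]: m=m|cv2.inRange(h,(a,170,60),(b,255,255))
    return m
def ray(n,uv,z):
    M=eyes.camera_model(n);P=M["pose"]
    uv=np.asarray(uv,float).reshape(-1,2)
    d=np.c_[uv,np.ones(len(uv))]@np.linalg.inv(M["mtx"]).T@P[:3,:3].T
    return P[:3,3]+d*((z-P[2,3])/d[:,2])[:,None]
def pts(n,d,m):
    M=eyes.camera_model(n);P=M["pose"]
    v,u=np.nonzero((m>0)&(d>0)); 
    c=(np.c_[u,v,np.ones(len(u))]@np.linalg.inv(M["mtx"]).T)*d[v,u][:,None]
    return c@P[:3,:3].T+P[:3,3], np.c_[u,v]
def measure(n,p,d):
    for c in ("red","yellow","green","blue","white"):
        m=mask(p,c); w,uv=pts(n,d,m)
        ok=(w[:,0]>.3)&(w[:,0]<.66)&(abs(w[:,1])<.32)
        w,uv=w[ok],uv[ok]
        lo=w[:,2]<.012; hi=(w[:,2]>.072)&(w[:,2]<.09)
        if lo.sum()>20:
            q=ray(n,uv[lo],.004)[:,:2].astype(np.float32)
            ctr,r=cv2.minEnclosingCircle(q)
            print(n,c,"coaster",np.array(ctr),"r",round(r,4),lo.sum())
        if hi.sum()>5: print(n,c,"cap",w[hi].mean(0),hi.sum(), np.ptp(w[hi],0))
E
python3 - <<'E'
from h import *
for n in ("top","side"):
    measure(n,cv2.imread(f"pics/{n}0.png"),np.load(f"pics/{n}0.npy"))
p=cv2.imread("pics/top0.png")[110:350,110:440]
cv2.imwrite("pics/crop.png",cv2.resize(p,None,fx=2.4,fy=2.4,interpolation=cv2.INTER_CUBIC))
d=np.load("pics/top0.npy"); w,uv=pts("top",d,np.ones(d.shape))
ok=(w[:,2]>.025)&(w[:,2]<.4)&(w[:,0]>.5)&(w[:,0]<.65)&(w[:,1]>-.05)&(w[:,1]<.05)
print("cone",w[ok].mean(0),w[ok].max(0))
E
```

```text
top red coaster [0.4369 0.2052] r 0.0269 367
top red cap [ 0.4752 -0.2243  0.0784] 125 [0.0189 0.0199 0.0102]
top yellow coaster [0.6159 0.0563] r 0.0885 355
top yellow cap [ 0.4887 -0.0088  0.0787] 119 [0.0498 0.2195 0.01  ]
top green coaster [ 0.4766 -0.2228] r 0.0243 102
top green cap [0.4389 0.2048 0.0788] 104 [0.0183 0.0188 0.0067]
top blue coaster [ 0.4882 -0.0125] r 0.0258 289
top blue cap [0.6299 0.1146 0.0788] 100 [0.019  0.0178 0.0102]
top white coaster [ 0.5117 -0.0026] r 0.3506 1337
side red coaster [0.4345 0.2073] r 0.0272 190
side red cap [ 0.4729 -0.2236  0.0779] 39 [0.0189 0.0219 0.0084]
side yellow coaster [0.6318 0.1182] r 0.0269 168
side yellow cap [ 0.487  -0.0077  0.0779] 52 [0.0187 0.0197 0.0075]
side blue coaster [ 0.4857 -0.0101] r 0.026 100
side blue cap [0.6284 0.1175 0.0785] 57 [0.0179 0.0207 0.0067]
side white coaster [ 0.5075 -0.0052] r 0.3543 569
cone [ 0.5029 -0.0092  0.0521] [ 0.5048 -0.0022  0.0536]
```

View pics/crop.png

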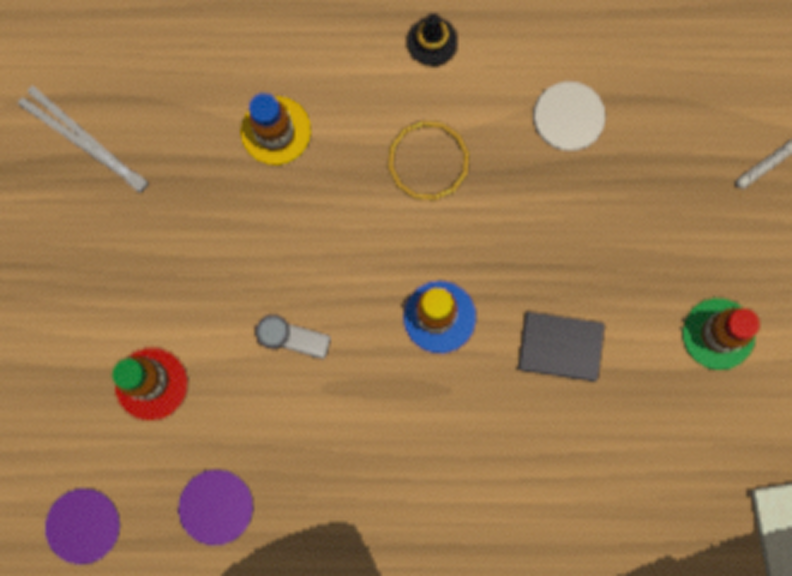

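The crop confirms it: the red disc at crop (151,384) has the green-capped bottle on it, and the two discs at (83,525) and (216,508) are purple. I'll tidy the yellow, green and white coaster figures, then move.

Run:
```python
from h import *
for n,boxes in {"top":{"yellow":(205,145,245,185),"green":(390,230,430,268),"white":(328,140,366,176),"red":(150,250,195,290),"blue":(272,222,314,262)},"side":{"white":(230,168,260,190),"green":(300,145,326,162)}}.items():
    p=cv2.imread(f"pics/{n}0.png"); h=cv2.cvtColor(p,cv2.COLOR_BGR2HSV)
    d=np.load(f"pics/{n}0.npy")
    R={"yellow":((20,150,90),(33,255,255)),"green":((45,110,30),(95,255,255)),"white":((0,0,110),(180,60,255)),"red":((0,150,60),(5,255,255)),"blue":((100,140,50),(125,255,255))}
    for c,(a,b,e,f) in boxes.items():
        m=np.zeros(p.shape[:2],np.uint8); m[b:f,a:e]=cv2.inRange(h,*R[c])[b:f,a:e]
        if c=="red": m[b:f,a:e]|=cv2.inRange(h,(172,150,60),(180,255,255))[b:f,a:e]
        w,uv=pts(n,d,m); q=ray(n,uv[w[:,2]<.012],.004)[:,:2].astype(np.float32)
        ctr,r=cv2.minEnclosingCircle(q); print(n,c,np.array(ctr),round(r,4),len(q))
    if n=="top":
        print("cone foot/top rays",ray(n,[[290.5,126]],.0)[0],ray(n,[[290.5,119]],.058)[0])
```

```text
top yellow [0.634  0.1153] 0.0284 372
top green [ 0.4758 -0.2237] 0.0274 375
top white [ 0.6462 -0.1138] 0.0278 654
top red [0.4369 0.2052] 0.0269 370
top blue [ 0.488  -0.0128] 0.0265 354
cone foot/top rays [ 0.7097 -0.0083  0.    ] [ 0.7028 -0.0081  0.058 ]
side white [ 0.6446 -0.1124] 0.0281 257
side green [ 0.4736 -0.2212] 0.0277 130
```

>>> move_arm(motion=[617, -431, 80, 0, 0, -64.2, 617, -431, 80, 0, 0, -64.2, 617, -431, 80, 0, 0, -64.2, 617, -431, 80, 0, 0, -64.2, 617, -431, 80, 0, 0, -64.2, 617, -431, 80, 0, 0, -64.2, 617, -431, 80, 0, 0, -64.2, 617, -431, 80, 0, 0, -64.2, 617, -431, 80, 0, 0, -64.2, 617, -431, 80, 0, 0, -64.2, 617, -431, 80, 0, 0, -64.2, 617, -431, 80, 0, 0, -64.2, 617, -431, 80, 0, 0, -64.2, 617, -431, 80, 0, 0, -64.2, 617, -431, 80, 0, 0, -64.2, 617, -431, 80, 0, 0, -64.2, 617, -431, 80, 0, 0, -64.2, 617, -431, 80, 0, 0, -64.2, 617, -431, 80, 0, 0, -64.2, 617, -431, 80, 0, 0, -64.2], claw=1)

```text
t: 2.1
tcp_pos: [0.6288, 0.1146, 0.1518]
orientation: [[0.002, 1.0, 0.0], [1.0, -0.002, -0.0], [-0.0, 0.0, -1.0]]
force: [-0.2, 0.0, -1.1]
finger_gap: 0.0854
```

>>> move_arm(motion=[1, 0, 30, 0, 0, 0, 1, 0, 50, 0, 0, 0, 1, 0, 70, 0, 0, 0, 1, 0, 90, 0, 0, 0, 1, 0, 105, 0, 0, 0, 1, 0, 120, 0, 0, 0, 1, 0, 130, 0, 0, 0, 1, 0, 134, 0, 0, 0, 1, 0, 134, 0, 0, 0])

```text
t: 3.0
tcp_pos: [0.6289, 0.117, 0.0169]
orientation: [[0.001, 1.0, -0.001], [1.0, -0.001, -0.0], [-0.0, -0.001, -1.0]]
force: [1.0, 0.9, -0.2]
finger_gap: 0.0858
```

>>> move_arm(motion=[0, 0, 0, 0, 0, 0, 0, 0, 0, 0, 0, 0, 0, 0, 0, 0, 0, 0, 0, 0, 0, 0, 0, 0, 0, 0, 0, 0, 0, 0, 0, 0, 0, 0, 0, 0, 0, 0, 0, 0, 0, 0, 0, 0, 0, 0, 0, 0, 0, 0, 0, 0, 0, 0, 0, 0, 0, 0, 0, 0], claw=0)

```text
t: 4.0
tcp_pos: [0.6297, 0.1172, 0.018]
orientation: [[0.0, 1.0, 0.001], [1.0, -0.0, 0.0], [0.0, 0.001, -1.0]]
force: [-0.3, 1.0, 5.3]
finger_gap: 0.0286
```

>>> move_arm(motion=[0, 0, -10, 0, 0, 0, 0, 0, -30, 0, 0, 0, 0, 0, -55, 0, 0, 0, 0, 0, -80, 0, 0, 0, -10, 1, -100, 0, 0, 0, -25, 2, -110, 0, 0, 0, -45, 4, -110, 0, 0, 0, -70, 6, -110, 0, 0, 0, -95, 8, -110, 0, 0, 0, -120, 10, -110, 0, 0, 0, -145, 12, -110, 0, 0, 0, -170, 14, -110, 0, 0, 0, -190, 15, -110, 0, 0, 0, -207, 16, -110, 0, 0, 0, -220, 16, -110, 0, 0, 0, -227, 16, -105, 0, 0, 0, -230, 16, -95, 0, 0, 0, -230, 16, -80, 0, 0, 0, -230, 16, -60, 0, 0, 0, -230, 16, -40, 0, 0, 0])

```text
t: 6.0
tcp_pos: [0.6445, -0.1118, 0.0554]
orientation: [[-0.001, 1.0, -0.001], [1.0, 0.001, 0.0], [0.0, -0.001, -1.0]]
force: [-0.6, -0.1, -0.8]
finger_gap: 0.0285
```

>>> move_arm(motion=[0, 0, 15, 0, 0, 0, 0, 0, 27, 0, 0, 0, 0, 0, 35, 0, 0, 0, 0, 0, 39, 0, 0, 0, 0, 0, 39, 0, 0, 0])

```text
t: 6.5
tcp_pos: [0.6452, -0.1128, 0.0186]
orientation: [[0.0, 1.0, 0.0], [1.0, -0.0, 0.0], [0.0, 0.0, -1.0]]
force: [0.9, 0.3, -0.3]
finger_gap: 0.0285
```

>>> move_arm(motion=[0, 0, 0, 0, 0, 0, 0, 0, 0, 0, 0, 0, 0, 0, 0, 0, 0, 0, 0, 0, 0, 0, 0, 0, 0, 0, 0, 0, 0, 0, 0, 0, 0, 0, 0, 0, 0, 0, -5, 0, 0, 0, 0, 0, -20, 0, 0, 0, 0, 0, -45, 0, 0, 0, 0, 0, -80, 0, 0, 0, 0, 0, -130, 0, 0, 0], claw=1)

```text
t: 7.6
tcp_pos: [0.6433, -0.1126, 0.1486]
orientation: [[0.001, 1.0, -0.004], [1.0, -0.001, 0.001], [0.001, -0.004, -1.0]]
force: [0.7, -0.5, 0.3]
finger_gap: 0.0856
```

```bash
cat > look.py <<'E'
import sys
from h import *
k=sys.argv[1]
for n in ("top","side"):
    p,d=eyes.camera(n); cv2.imwrite(f"pics/{n}{k}.png",p); np.save(f"pics/{n}{k}.npy",d)
    for c in ("red","yellow","green","blue"):
        w,uv=pts(n,d,mask(p,c)); s=(w[:,2]>.072)&(w[:,2]<.09)&(w[:,0]<.7)&(abs(w[:,1])<.32)
        if s.sum()>5: print(n,c,"cap",np.median(w[s],0),s.sum())
print(sensors.state()["tcp_pos"],sensors.state()["t"])
E
python3 look.py 1
```

```text
top yellow cap [ 0.4891 -0.009   0.0787] 99
top green cap [0.4383 0.2049 0.0788] 103
side red cap [ 0.4741 -0.2231  0.078 ] 39
side yellow cap [ 0.4868 -0.0067  0.078 ] 45
side blue cap [ 0.643  -0.1113  0.0781] 38
[ 0.6498 -0.1138  0.1575] 7.7
```

View pics/side1.png

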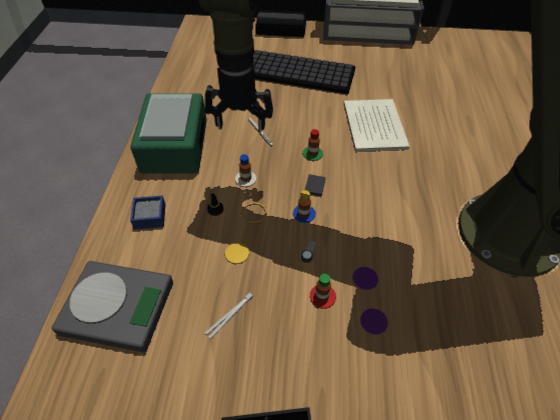

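The side view shows the blue-capped bottle upright on the white coaster at (245,170) and the yellow coaster (237,253) empty. Next is the yellow-capped bottle.

>>> move_arm(motion=[15, -22, 0, 0, 0, 0, 35, -52, 0, 0, 0, 0, 55, -82, 0, 0, 0, 0, 75, -112, 0, 0, 0, 0, 92, -138, 0, 0, 0, 0, 102, -152, 0, 0, 0, 0, 105, -158, 0, 0, 0, 0, 105, -158, 0, 0, 0, 0, 105, -158, 15, 0, 0, 0, 105, -158, 35, 0, 0, 0, 105, -158, 55, 0, 0, 0, 105, -158, 75, 0, 0, 0, 105, -158, 95, 0, 0, 0, 105, -158, 112, 0, 0, 0, 105, -158, 124, 0, 0, 0, 105, -158, 130, 0, 0, 0, 105, -158, 130, 0, 0, 0])

```text
t: 9.4
tcp_pos: [0.4871, -0.0081, 0.0178]
orientation: [[0.001, 1.0, -0.001], [1.0, -0.001, -0.0], [-0.0, -0.001, -1.0]]
force: [-0.5, -0.0, 0.7]
finger_gap: 0.0854
```

>>> move_arm(motion=[0, 0, 0, 0, 0, 0, 0, 0, 0, 0, 0, 0, 0, 0, 0, 0, 0, 0, 0, 0, 0, 0, 0, 0, 0, 0, 0, 0, 0, 0, 0, 0, 0, 0, 0, 0, 0, 0, 0, 0, 0, 0, 0, 0, 0, 0, 0, 0, 0, 0, 0, 0, 0, 0, 0, 0, 0, 0, 0, 0], claw=0)

```text
t: 10.4
tcp_pos: [0.4876, -0.0079, 0.019]
orientation: [[0.0, 1.0, 0.001], [1.0, -0.0, -0.0], [-0.0, 0.001, -1.0]]
force: [-1.8, -0.1, 6.0]
finger_gap: 0.0287
```

>>> move_arm(motion=[0, 0, -10, 0, 0, 0, 0, 0, -30, 0, 0, 0, 0, 0, -50, 0, 0, 0, 4, 5, -65, 0, 0, 0, 14, 16, -70, 0, 0, 0, 28, 33, -70, 0, 0, 0, 45, 53, -70, 0, 0, 0, 62, 73, -70, 0, 0, 0, 79, 92, -70, 0, 0, 0, 96, 112, -70, 0, 0, 0, 110, 128, -70, 0, 0, 0, 119, 139, -70, 0, 0, 0, 124, 145, -68, 0, 0, 0, 124, 145, -60, 0, 0, 0, 124, 145, -45, 0, 0, 0, 124, 145, -30, 0, 0, 0, 124, 145, -15, 0, 0, 0, 124, 145, -5, 0, 0, 0, 124, 145, -1, 0, 0, 0, 124, 145, -1, 0, 0, 0])

```text
t: 12.4
tcp_pos: [0.6315, 0.1158, 0.0191]
orientation: [[0.001, 1.0, -0.001], [1.0, -0.001, -0.0], [-0.0, -0.001, -1.0]]
force: [0.4, -0.3, -1.2]
finger_gap: 0.0289
```

Release and rise, then go to the blue-capped bottle, which was left where it was released.

>>> move_arm(motion=[0, 0, 0, 0, 0, 0, 0, 0, 0, 0, 0, 0, 0, 0, 0, 0, 0, 0, 0, 0, 0, 0, 0, 0, 0, 0, 0, 0, 0, 0, 0, 0, 0, 0, 0, 0, 0, 0, -5, 0, 0, 0, 0, 0, -20, 0, 0, 0, 0, 0, -45, 0, 0, 0, 0, 0, -80, 0, 0, 0, 0, 0, -115, 0, 0, 0, 0, 0, -130, 0, 0, 0, 0, 0, -130, 0, 0, 0], claw=1)

```text
t: 13.7
tcp_pos: [0.6346, 0.1165, 0.154]
orientation: [[0.001, 1.0, 0.007], [1.0, -0.001, 0.001], [0.001, 0.007, -1.0]]
force: [0.5, -0.4, 0.2]
finger_gap: 0.0852
```

```bash
python3 look.py 2
```

```text
top red cap [ 0.4756 -0.2242  0.0785] 126
top blue cap [ 0.6442 -0.1145  0.0789] 96
side red cap [ 0.4732 -0.2229  0.0779] 40
side yellow cap [0.6293 0.1162 0.0787] 60
side blue cap [ 0.6373 -0.1118  0.0788] 9
[0.6323 0.1161 0.1498] 13.8
```

>>> move_arm(motion=[-20, 1, 0, 0, 0, 0, -50, 3, 0, 0, 0, 0, -85, 5, 0, 0, 0, 0, -120, 7, 0, 0, 0, 0, -155, 9, 0, 0, 0, 0, -190, 11, 0, 0, 0, 0, -215, 12, 0, 0, 0, 0, -229, 12, 0, 0, 0, 0, -229, 12, 0, 0, 0, 0, -229, 12, 15, 0, 0, 0, -229, 12, 35, 0, 0, 0, -229, 12, 55, 0, 0, 0, -229, 12, 75, 0, 0, 0, -229, 12, 95, 0, 0, 0, -229, 12, 112, 0, 0, 0, -229, 12, 124, 0, 0, 0, -229, 12, 131, 0, 0, 0, -229, 12, 131, 0, 0, 0])

```text
t: 15.6
tcp_pos: [0.6433, -0.112, 0.0173]
orientation: [[-0.0, 1.0, -0.002], [1.0, 0.0, 0.001], [0.001, -0.002, -1.0]]
force: [-0.3, 0.2, -0.5]
finger_gap: 0.0855
```

>>> move_arm(motion=[0, 0, 0, 0, 0, 0, 0, 0, 0, 0, 0, 0, 0, 0, 0, 0, 0, 0, 0, 0, 0, 0, 0, 0, 0, 0, 0, 0, 0, 0, 0, 0, 0, 0, 0, 0, 0, 0, 0, 0, 0, 0, 0, 0, 0, 0, 0, 0, 0, 0, 0, 0, 0, 0, 0, 0, 0, 0, 0, 0], claw=0)

```text
t: 16.6
tcp_pos: [0.6447, -0.1131, 0.0192]
orientation: [[0.001, 1.0, 0.001], [1.0, -0.001, -0.0], [-0.0, 0.001, -1.0]]
force: [-0.2, -0.6, 6.1]
finger_gap: 0.0286
```

>>> move_arm(motion=[0, 0, -10, 0, 0, 0, 0, 0, -30, 0, 0, 0, 0, 0, -50, 0, 0, 0, 4, -5, -65, 0, 0, 0, 12, -18, -70, 0, 0, 0, 24, -36, -70, 0, 0, 0, 37, -57, -70, 0, 0, 0, 51, -78, -70, 0, 0, 0, 65, -100, -70, 0, 0, 0, 79, -121, -70, 0, 0, 0, 91, -140, -70, 0, 0, 0, 98, -151, -70, 0, 0, 0, 102, -157, -68, 0, 0, 0, 102, -157, -60, 0, 0, 0, 102, -157, -45, 0, 0, 0, 102, -157, -30, 0, 0, 0, 102, -157, -15, 0, 0, 0, 102, -157, -5, 0, 0, 0, 102, -157, -1, 0, 0, 0, 102, -157, -1, 0, 0, 0])

```text
t: 18.6
tcp_pos: [0.4874, -0.0111, 0.0193]
orientation: [[0.001, 1.0, -0.0], [1.0, -0.001, -0.0], [-0.0, -0.0, -1.0]]
force: [-0.2, 0.6, -0.9]
finger_gap: 0.0286
```

>>> move_arm(motion=[0, 0, 0, 0, 0, 0, 0, 0, 0, 0, 0, 0, 0, 0, 0, 0, 0, 0, 0, 0, 0, 0, 0, 0, 0, 0, 0, 0, 0, 0, 0, 0, 0, 0, 0, 0, 0, 0, -5, 0, 0, 0, 0, 0, -20, 0, 0, 0, 0, 0, -45, 0, 0, 0, 0, 0, -80, 0, 0, 0, 0, 0, -115, 0, 0, 0, 0, 0, -130, 0, 0, 0, 0, 0, -130, 0, 0, 0], claw=1)

```text
t: 19.9
tcp_pos: [0.4892, -0.0109, 0.1522]
orientation: [[0.0, 1.0, 0.005], [1.0, -0.0, -0.0], [-0.0, 0.005, -1.0]]
force: [1.2, 0.7, -0.9]
finger_gap: 0.0859
```

```bash
python3 look.py 3
```

```text
top red cap [ 0.4758 -0.224   0.0784] 126
top green cap [0.439  0.2051 0.0789] 102
side yellow cap [0.6298 0.1158 0.0781] 66
side blue cap [ 0.4866 -0.0089  0.0782] 47
[ 0.487  -0.0108  0.1493] 20.0
```

View pics/side3.png

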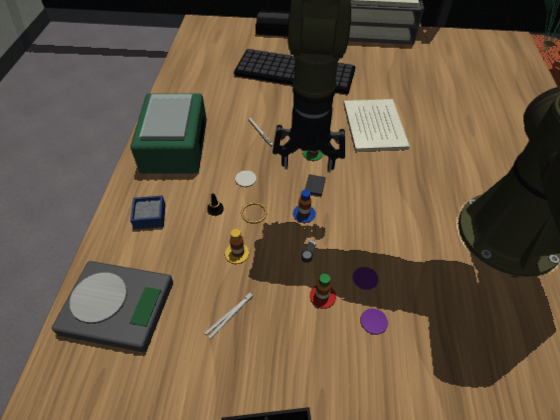

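The side view shows blue at (305,205) on the blue coaster and yellow at (236,245) on the yellow one, both upright, with the white coaster empty. Next, red goes to white.

>>> move_arm(motion=[-20, -1, 0, 0, 0, 0, -50, -3, 0, 0, 0, 0, -85, -5, 0, 0, 0, 0, -120, -7, 0, 0, 0, 0, -155, -9, 0, 0, 0, 0, -185, -11, 0, 0, 0, 0, -205, -12, 0, 0, 0, 0, -213, -12, 0, 0, 0, 0, -213, -12, 0, 0, 0, 0, -213, -12, 15, 0, 0, 0, -213, -12, 35, 0, 0, 0, -213, -12, 55, 0, 0, 0, -213, -12, 75, 0, 0, 0, -213, -12, 95, 0, 0, 0, -213, -12, 112, 0, 0, 0, -213, -12, 124, 0, 0, 0, -213, -12, 131, 0, 0, 0, -213, -12, 131, 0, 0, 0])

```text
t: 21.8
tcp_pos: [0.4743, -0.223, 0.0175]
orientation: [[-0.0, 1.0, -0.001], [1.0, 0.0, 0.001], [0.001, -0.001, -1.0]]
force: [0.2, 0.7, -0.6]
finger_gap: 0.0853
```

>>> move_arm(motion=[0, 0, 0, 0, 0, 0, 0, 0, 0, 0, 0, 0, 0, 0, 0, 0, 0, 0, 0, 0, 0, 0, 0, 0, 0, 0, 0, 0, 0, 0, 0, 0, 0, 0, 0, 0, 0, 0, 0, 0, 0, 0, 0, 0, 0, 0, 0, 0, 0, 0, 0, 0, 0, 0, 0, 0, 0, 0, 0, 0], claw=0)

```text
t: 22.8
tcp_pos: [0.4754, -0.2242, 0.0191]
orientation: [[0.001, 1.0, 0.001], [1.0, -0.001, -0.001], [-0.001, 0.001, -1.0]]
force: [-0.7, 0.6, 6.1]
finger_gap: 0.0285
```

>>> move_arm(motion=[0, 0, -10, 0, 0, 0, 0, 0, -30, 0, 0, 0, 0, 0, -50, 0, 0, 0, 4, 6, -65, 0, 0, 0, 13, 20, -70, 0, 0, 0, 26, 40, -70, 0, 0, 0, 41, 62, -70, 0, 0, 0, 56, 85, -70, 0, 0, 0, 71, 108, -70, 0, 0, 0, 86, 131, -70, 0, 0, 0, 99, 151, -70, 0, 0, 0, 107, 163, -70, 0, 0, 0, 111, 170, -68, 0, 0, 0, 111, 170, -60, 0, 0, 0, 111, 170, -45, 0, 0, 0, 111, 170, -30, 0, 0, 0, 111, 170, -15, 0, 0, 0, 111, 170, -5, 0, 0, 0, 111, 170, -1, 0, 0, 0, 111, 170, -1, 0, 0, 0])

```text
t: 24.8
tcp_pos: [0.6443, -0.1132, 0.0192]
orientation: [[0.001, 1.0, -0.001], [1.0, -0.001, 0.0], [0.0, -0.001, -1.0]]
force: [0.1, -0.3, -1.3]
finger_gap: 0.0286
```

>>> move_arm(motion=[0, 0, 0, 0, 0, 0, 0, 0, 0, 0, 0, 0, 0, 0, 0, 0, 0, 0, 0, 0, 0, 0, 0, 0, 0, 0, 0, 0, 0, 0, 0, 0, 0, 0, 0, 0, 0, 0, -5, 0, 0, 0, 0, 0, -20, 0, 0, 0, 0, 0, -45, 0, 0, 0, 0, 0, -80, 0, 0, 0, 0, 0, -115, 0, 0, 0, 0, 0, -130, 0, 0, 0, 0, 0, -130, 0, 0, 0], claw=1)

```text
t: 26.1
tcp_pos: [0.6474, -0.1134, 0.154]
orientation: [[0.001, 1.0, 0.007], [1.0, -0.0, -0.001], [-0.001, 0.007, -1.0]]
force: [-0.5, -0.6, 0.7]
finger_gap: 0.0852
```

```bash
python3 look.py 4
```

```text
top yellow cap [0.6318 0.1125 0.0787] 127
top green cap [0.4395 0.2053 0.0785] 105
top blue cap [ 0.4892 -0.0107  0.0787] 74
side red cap [ 0.6425 -0.1126  0.0783] 41
side yellow cap [0.6293 0.1159 0.0784] 67
side blue cap [ 0.4848 -0.014   0.0783] 27
[ 0.6451 -0.113   0.1498] 26.2
```

>>> move_arm(motion=[18, -12, 0, 0, 0, 0, 48, -31, 0, 0, 0, 0, 82, -53, 0, 0, 0, 0, 116, -76, 0, 0, 0, 0, 150, -98, 0, 0, 0, 0, 184, -120, 0, 0, 0, 0, 218, -142, 0, 0, 0, 0, 252, -164, 0, 0, 0, 0, 282, -184, 0, 0, 0, 0, 306, -199, 0, 0, 0, 0, 318, -207, 0, 0, 0, 0, 318, -207, 0, 0, 0, 0, 318, -207, 20, 0, 0, 0, 318, -207, 45, 0, 0, 0, 318, -207, 70, 0, 0, 0, 318, -207, 95, 0, 0, 0, 318, -207, 112, 0, 0, 0, 318, -207, 124, 0, 0, 0, 318, -207, 131, 0, 0, 0, 318, -207, 131, 0, 0, 0])

```text
t: 28.2
tcp_pos: [0.438, 0.2045, 0.0176]
orientation: [[0.001, 1.0, -0.001], [1.0, -0.001, -0.001], [-0.001, -0.001, -1.0]]
force: [0.6, 0.9, -0.1]
finger_gap: 0.0857
```

>>> move_arm(motion=[0, 0, 0, 0, 0, 0, 0, 0, 0, 0, 0, 0, 0, 0, 0, 0, 0, 0, 0, 0, 0, 0, 0, 0, 0, 0, 0, 0, 0, 0, 0, 0, 0, 0, 0, 0, 0, 0, 0, 0, 0, 0, 0, 0, 0, 0, 0, 0, 0, 0, 0, 0, 0, 0, 0, 0, 0, 0, 0, 0], claw=0)

```text
t: 29.2
tcp_pos: [0.4386, 0.2055, 0.0191]
orientation: [[0.0, 1.0, 0.001], [1.0, -0.0, 0.001], [0.001, 0.001, -1.0]]
force: [-0.1, -0.5, 5.3]
finger_gap: 0.0283
```

>>> move_arm(motion=[0, 0, -10, 0, 0, 0, 0, 0, -30, 0, 0, 0, 0, 0, -55, 0, 0, 0, 0, 0, -80, 0, 0, 0, 0, 0, -100, 0, 0, 0, -8, 1, -110, 0, 0, 0, -25, 2, -112, 0, 0, 0, -50, 4, -112, 0, 0, 0, -80, 7, -112, 0, 0, 0, -112, 10, -112, 0, 0, 0, -145, 13, -112, 0, 0, 0, -178, 16, -112, 0, 0, 0, -211, 18, -112, 0, 0, 0, -244, 21, -112, 0, 0, 0, -277, 24, -112, 0, 0, 0, -310, 27, -112, 0, 0, 0, -343, 30, -112, 0, 0, 0, -375, 32, -112, 0, 0, 0, -400, 35, -112, 0, 0, 0, -418, 37, -112, 0, 0, 0])

```text
t: 31.2
tcp_pos: [0.4742, -0.2149, 0.13]
orientation: [[0.002, 1.0, -0.001], [1.0, -0.002, -0.0], [-0.0, -0.001, -1.0]]
force: [0.4, 0.1, -1.6]
finger_gap: 0.0288
```

>>> move_arm(motion=[-10, 0, 0, 0, 0, 0, -10, 0, 10, 0, 0, 0, -10, 0, 30, 0, 0, 0, -10, 0, 55, 0, 0, 0, -10, 0, 77, 0, 0, 0, -10, 0, 95, 0, 0, 0, -10, 0, 106, 0, 0, 0, -10, 0, 111, 0, 0, 0, -10, 0, 111, 0, 0, 0])

```text
t: 32.1
tcp_pos: [0.4745, -0.222, 0.0195]
orientation: [[-0.0, 1.0, -0.001], [1.0, 0.0, 0.001], [0.001, -0.001, -1.0]]
force: [0.6, -0.7, -0.9]
finger_gap: 0.0284
```

>>> move_arm(motion=[0, 0, 0, 0, 0, 0, 0, 0, 0, 0, 0, 0, 0, 0, 0, 0, 0, 0, 0, 0, 0, 0, 0, 0, 0, 0, 0, 0, 0, 0, 0, 0, 0, 0, 0, 0, 0, 0, -5, 0, 0, 0, 0, 0, -20, 0, 0, 0, 0, 0, -45, 0, 0, 0, 0, 0, -80, 0, 0, 0, 0, 0, -115, 0, 0, 0, 0, 0, -130, 0, 0, 0, 0, 0, -130, 0, 0, 0], claw=1)

```text
t: 33.4
tcp_pos: [0.4768, -0.2238, 0.1523]
orientation: [[0.001, 1.0, 0.005], [1.0, -0.001, -0.002], [-0.002, 0.005, -1.0]]
force: [0.3, -0.3, 0.4]
finger_gap: 0.0854
```

```bash
python3 look.py 5
```

```text
top red cap [ 0.6439 -0.1145  0.0787] 110
top yellow cap [0.6316 0.1123 0.0787] 124
top green cap [ 0.4774 -0.2207  0.0787] 60
top blue cap [ 0.4889 -0.0124  0.0786] 107
side red cap [ 0.6426 -0.1125  0.0783] 41
side yellow cap [0.6299 0.115  0.078 ] 64
side blue cap [ 0.4867 -0.0099  0.0785] 52
[ 0.4748 -0.2228  0.1491] 33.5
```

>>> move_arm(motion=[13, 20, 0, 0, 0, 0, 32, 50, 0, 0, 0, 0, 54, 83, 0, 0, 0, 0, 76, 117, 0, 0, 0, 0, 96, 148, 0, 0, 0, 0, 106, 164, 0, 0, 0, 0, 109, 169, 0, 0, 0, 0, 109, 169, 0, 0, 0, 0, 109, 169, 15, 0, 0, 0, 109, 169, 35, 0, 0, 0, 109, 169, 55, 0, 0, 0, 109, 169, 75, 0, 0, 0, 109, 169, 95, 0, 0, 0, 109, 169, 112, 0, 0, 0, 109, 169, 124, 0, 0, 0, 109, 169, 131, 0, 0, 0, 109, 169, 131, 0, 0, 0])

```text
t: 35.2
tcp_pos: [0.6427, -0.1143, 0.0174]
orientation: [[0.001, 1.0, -0.002], [1.0, -0.001, 0.0], [0.0, -0.002, -1.0]]
force: [-0.6, -0.1, 0.6]
finger_gap: 0.0856
```

>>> move_arm(motion=[0, 0, 0, 0, 0, 0, 0, 0, 0, 0, 0, 0, 0, 0, 0, 0, 0, 0, 0, 0, 0, 0, 0, 0, 0, 0, 0, 0, 0, 0, 0, 0, 0, 0, 0, 0, 0, 0, 0, 0, 0, 0, 0, 0, 0, 0, 0, 0, 0, 0, 0, 0, 0, 0, 0, 0, 0, 0, 0, 0], claw=0)

```text
t: 36.2
tcp_pos: [0.6448, -0.114, 0.0192]
orientation: [[0.0, 1.0, 0.002], [1.0, -0.0, -0.0], [-0.0, 0.002, -1.0]]
force: [0.9, 0.4, 5.3]
finger_gap: 0.0284
```

>>> move_arm(motion=[0, 0, -10, 0, 0, 0, 0, 0, -30, 0, 0, 0, 0, 0, -55, 0, 0, 0, 0, 0, -80, 0, 0, 0, 0, 0, -100, 0, 0, 0, 6, -4, -110, 0, 0, 0, 19, -12, -112, 0, 0, 0, 38, -25, -112, 0, 0, 0, 62, -40, -112, 0, 0, 0, 88, -57, -112, 0, 0, 0, 114, -74, -112, 0, 0, 0, 140, -91, -112, 0, 0, 0, 166, -108, -112, 0, 0, 0, 192, -125, -112, 0, 0, 0, 218, -142, -112, 0, 0, 0, 244, -159, -112, 0, 0, 0, 270, -176, -112, 0, 0, 0, 292, -190, -112, 0, 0, 0, 308, -200, -112, 0, 0, 0, 317, -206, -112, 0, 0, 0])

```text
t: 38.2
tcp_pos: [0.4353, 0.2042, 0.1291]
orientation: [[-0.002, 1.0, -0.003], [1.0, 0.002, -0.001], [-0.001, -0.003, -1.0]]
force: [0.2, -0.3, -1.0]
finger_gap: 0.0283
```

>>> move_arm(motion=[3, -2, 0, 0, 0, 0, 3, -2, 10, 0, 0, 0, 3, -2, 30, 0, 0, 0, 3, -2, 55, 0, 0, 0, 3, -2, 77, 0, 0, 0, 3, -2, 95, 0, 0, 0, 3, -2, 106, 0, 0, 0, 3, -2, 111, 0, 0, 0, 3, -2, 111, 0, 0, 0])

```text
t: 39.1
tcp_pos: [0.4362, 0.2055, 0.0194]
orientation: [[0.001, 1.0, -0.0], [1.0, -0.001, -0.0], [-0.0, -0.0, -1.0]]
force: [-0.2, -0.2, -0.7]
finger_gap: 0.0286
```

>>> move_arm(motion=[0, 0, 0, 0, 0, 0, 0, 0, 0, 0, 0, 0, 0, 0, 0, 0, 0, 0, 0, 0, 0, 0, 0, 0, 0, 0, 0, 0, 0, 0, 0, 0, 0, 0, 0, 0, 0, 0, -5, 0, 0, 0, 0, 0, -20, 0, 0, 0, 0, 0, -45, 0, 0, 0, 0, 0, -80, 0, 0, 0, 0, 0, -115, 0, 0, 0, 0, 0, -150, 0, 0, 0, 0, 0, -180, 0, 0, 0, 0, 0, -180, 0, 0, 0], claw=1)

```text
t: 40.5
tcp_pos: [0.4387, 0.2074, 0.204]
orientation: [[0.0, 1.0, 0.007], [1.0, -0.0, 0.003], [0.003, 0.007, -1.0]]
force: [0.3, -0.1, 0.3]
finger_gap: 0.0849
```

```bash
python3 look.py 6
```

```text
top red cap [0.4379 0.2042 0.0786] 130
top yellow cap [0.6316 0.1126 0.0789] 123
top green cap [ 0.4777 -0.2192  0.0785] 58
top blue cap [ 0.4889 -0.0124  0.0788] 112
side red cap [0.4341 0.2071 0.0784] 80
side yellow cap [0.6307 0.1162 0.0783] 62
side blue cap [ 0.485  -0.0103  0.0786] 45
[0.4366 0.2064 0.2   ] 40.6
```

View pics/top6.png

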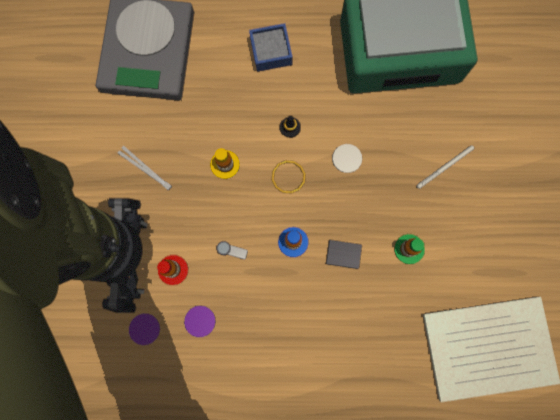

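View pics/side6.png

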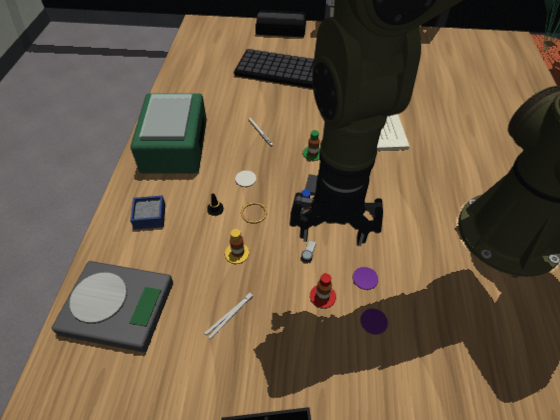

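The final top view shows each bottle on its own colour: yellow (224,160), blue (293,238), green (413,246) and red (167,268). White (347,158) is empty, the cone is unmoved at (290,126), and the gripper is clear. Handing in.

```bash
python3 -c "
from plant import ticket
print(ticket.hand_in())"
```

```text
the job is handed in; nothing more can be done
None
```

All four bottles stand upright on the coasters of their own cap colour, the white coaster is empty again, and the job is handed in. I made six pick-and-place moves, using white as the spare place: blue and yellow swapped first, then red and green. It took about 40.6 s of the 128 s allowed.

- **Placement:** the last camera checks put every cap top at about 78–79 mm, so all are upright. Cap centres were within about 4 mm of their coaster centres; up to 13 mm still counts as fully on.
- **Cone and forces:** the ring cone is at the same pixel as at the start. Wrist force readings at the end of each move stayed at or below about 6 N.
- **Disagreements:** the two cameras differ by 2–4 mm on the same cap, about what the 2 mm calibration allows. In the final side view the colour filter gave no reading for the green cap, so its position was measured from the top view only; it looks upright in the side picture.

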